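Unload the bonding press

ROBOT

A 7-joint arm with a two-finger parallel gripper is mounted at the origin on a cart in front of the work surface, level with it; the furniture and walls round the work are solid. World frame = base frame: x ahead of the robot, y to its left, z up, the work surface at z = 0. Lengths are in m, angles in rad, forces in N, time in s.
With the tool pointing down it reaches from about 0.425 to 0.875 m from the base axis. Payload 4.7 kg.
Tool frame: the origin (TCP) lies at the very end of the fingers, on their centre line; the grasp point (between the pads) lies manip.tcp_to_grasp behind it (manip.tcp_to_grasp is the distance from the TCP to the grasp point, in m); z points along the fingers, y is the line along which they close (so a half turn about z gives the same grasp; the last joint's range is limited). The gripper opens to 85 mm and grips with 20 to 120 N. Pads are 22 mm wide; open, the fingers measure 114 mm over their backs; the gripper's body (76 mm by 85 mm) begins 54 mm behind the grasp point. The pads swing forward as they close: fully open they stand 13 mm farther back than shut.
Start: joints at [1.361, 0.321, -0.07, 1.45, 0.023, 1.371, -0.057], TCP at [0.144, -0.634, 0.231] pointing down, gripper open.
Joint ranges: [-2.86, 2.86], [-0.3, 2.09], [-1.38, 1.24], [0.06, 2.45], [-1.56, 4.7], [0.09, 2.05], [-2.69, 2.69]. Speed limits (rad/s): [2.57, 2.57, 3.14, 3.14, 3.14, 3.14, 3.14].

INTERFACE

Orientations are given as a rotation vector (axis times angle).
In Python, from workcell import manip gives the robot as it stands. The module is installed in compiled form; this text tells all that it offers.
- The arm moves only by the tool drive_tool, never from a script. Its argument "motion" is a list that holds one entry, the list of rows, each a list of 7 numbers: the finger opening in mm, from 0 to 85.4, then the shift along the world's x, y, z in units of 25 mm (1.0 is 25 mm), then the turn, a rotation vector about the world's x, y, z in units of 5 degrees (1.0 is 5 degrees). In form: [[[hand, x, y, z, rx, ry, rz], ...]]. A call has 1 to 20 rows; each row shifts and turns the commanded pose from where the row before left it; what a row does not reach is not made up. A row lasts 1/10 s, in which the tool goes at most 50 mm and 8.59 degrees, less where a joint would pass 70% of its speed; a pose out of reach is approached as far as the arm can. A call is refused whole if a number of a shift passes 1 or a number of a turn 1, either way. A call with a gripper value outside its range is refused whole. The fingers move at their own pace and stop on an object; "force" is the grip in N (left out, the last holds). Time passes only in rows, so rows that do not move let the fingers close. It gives the time, the measured TCP pose, the force, the opening and the grip force at its end, in the units of the state.
- manip.get_obs(): the state, without advancing time (a new reading comes with each control period).
- manip.camera(name): name is "scene" or "top" or "wrist"; returns the picture (384x512x3 uint8, red, green, blue); there is no depth.
- manip.get_calibration(name): a dict with "fovy" (degrees; the focal length in pixels is half the picture's height over the tangent of half this angle, whatever the lens; pixels are square), "cx", "cy" (the principal point, pixels), "eye" and "orientation" of the camera in the world. Camera axes: x right, y down, z forward; pixel columns grow to the right and rows downward; lengths in m; the calibration is good to about 2 mm. A picture is of the moment at which its call begins: read the wrist's pose just before it. get_calibration takes no time and is no camera call; for the wrist camera it gives the pose at the moment of the call.
- manip.hand_in(): hands the job in; it is judged then, once.
The state is a dict: "t": time; "qpos": joint angles; "qd": joint speeds; "joint_efforts": joint torques, N m; "eef_pos": TCP position; "tcp_rot": TCP orientation; "ft_force": force on the tool from outside, world axes, zero at the start; "moment": the same for the moment, N m; "finger_gap": opening from 0.0 (shut) to 1.0 (fully open); "gripper_force": force on a finger pad.
Only numpy, scipy, OpenCV 4.12 (cv2) and the standard library are available. Lean on these libraries where they do the work, as an engineer would, in place of code of your own. Each camera call takes 0.05 s, during which the arm holds its last target. There are 200 camera calls.

TASK

Take the bonding press apart: starting from the top, set the small, then the medium, then the large weight upright in the middle of the round pad of matching size. Then swing the hinged bar up until it is about upright or further and leave it there, slide the black coupon out from beneath it and lay it flat, centred and lengthwise, on the ribbed stand.

Things in the scene. Friction and masses are not known exactly. Their poses are not given: they have to be found in the camera images.
- press: Grey bonding press, fixed; base 25 mm high, x = -50 to +100, y = -40 to +40 mm in its frame. Origin on its underside; its front is -x (towards the robot). The coupon lies between side guides 8 mm high. A bar, hinged at the back (hinge line along y at x = +75, z = 40 mm), reaches forward over it to a loop handle; the weights stand on the bar's pan (40 mm round, at x = y = 0, top z = 45 mm).
- bar (a joint): Angle of the press's bar, rad: 0 = down, grows as its front end swings up and back, stop at 1.9; friction (2 N at the handle), stays where left. Handle: round rod 10 mm thick, 60 mm long along y; when down its centre is at x = -75, y = 0, z = 65 mm in the press frame (150 mm ahead of, 25 mm above the hinge line). Loop behind the rod is open 53 x 50 mm for a finger from above.
- coupon_center (a point): Flat black coupon, loose, 120 x 40 x 6 mm, 70 g; point at its centre, x lengthwise. At the start its centre is at x = -30, z = 28 mm in the press frame, lengthwise along press x; its front 40 mm stick out past the base, free below, to be pinched across the width. An end stop and a keeper strip 2 mm above it hold its rear 12 mm: draw it over 15 mm forward (press -x) before lifting.
- stand: Coupon stand, fixed: grey block 70 x 50 mm with two light cross-ribs, rib tops 24 mm above the worktop. Origin at the centre of its underside, x along its length. The coupon lies on it lengthwise and sticks out 25 mm at each end.
- weight_small_center (a point): The small steel cylinder weight, loose, 30 mm diameter, 40 mm high, about 180 g; the point is its centre, half-way up, z up. At the start it is at the top of the stack, resting on the medium one.
- pad_small: The small of three fixed round dark pads flat on the worktop, 42 mm diameter, 4 mm thick; origin at the centre of its underside. Place of the small weight.
- weight_medium_center (a point): The medium steel cylinder weight, loose, 42 mm diameter, 40 mm high, about 300 g; the point is its centre, half-way up, z up. At the start it is at the middle of the stack, resting on the large one.
- pad_medium: The medium of three fixed round dark pads flat on the worktop, 54 mm diameter, 4 mm thick; origin at the centre of its underside. Place of the medium weight.
- weight_large_center (a point): The large steel cylinder weight, loose, 54 mm diameter, 40 mm high, about 450 g; the point is its centre, half-way up, z up. At the start it is at the bottom of the stack, resting on the bar's pan.
- pad_large: The large of three fixed round dark pads flat on the worktop, 66 mm diameter, 4 mm thick; origin at the centre of its underside. Place of the large weight.

How it is judged:
On the way, in this order (a step that is already met when the one before it is completed fails the run):
1. the small weight stands on the small pad, let go (horizontal distance between weight_small_center and pad_small below 0.01 m and z of weight_small_center in the frame of pad_small between 0.02 and 0.028 m and angle between weight_small_center's own z axis and vertical below 0.1 rad and contact force between the fingers and weight_small below 0.05 N and linear speed of weight_small below 0.02 m/s), for 0.2 s.
2. the medium weight stands on the medium pad, let go (horizontal distance between weight_medium_center and pad_medium below 0.01 m and z of weight_medium_center in the frame of pad_medium between 0.02 and 0.028 m and angle between weight_medium_center's own z axis and vertical below 0.1 rad and contact force between the fingers and weight_medium below 0.05 N and linear speed of weight_medium below 0.02 m/s), for 0.2 s.
3. the large weight stands on the large pad, let go (horizontal distance between weight_large_center and pad_large below 0.01 m and z of weight_large_center in the frame of pad_large between 0.02 and 0.028 m and angle between weight_large_center's own z axis and vertical below 0.1 rad and contact force between the fingers and weight_large below 0.05 N and linear speed of weight_large below 0.02 m/s), for 0.2 s.
4. the bar is swung up (value of joint bar above 1.2 rad), for 0.2 s.
5. the coupon lies on its stand, let go (horizontal distance between coupon_center and stand below 0.012 m and z of coupon_center in the frame of stand between 0.024 and 0.03 m and angle between the x axis of coupon_center and the x axis of stand, either way round below 0.2 rad and angle between coupon_center's own z axis and vertical below 0.1 rad and contact force between the fingers and coupon below 0.05 N and linear speed of coupon below 0.02 m/s), for 0.2 s.
At the end, for the whole second after the job is handed in: Each weight stands upright (tilt under 0.1 rad) on the pad of its own size, centre within 10 mm of the pad's centre; the bar is up by more than 1.2 rad; the coupon lies flat on the stand's ribs, centre within 12 mm of the stand's centre and along it within 0.2 rad; everything released and at rest (horizontal distance between weight_small_center and pad_small below 0.01 m and z of weight_small_center in the frame of pad_small between 0.02 and 0.028 m and angle between each of weight_small_center, weight_medium_center, weight_large_center, coupon_center's own z axis and vertical below 0.1 rad and horizontal distance between weight_medium_center and pad_medium below 0.01 m and z of weight_medium_center in the frame of pad_medium between 0.02 and 0.028 m and horizontal distance between weight_large_center and pad_large below 0.01 m and z of weight_large_center in the frame of pad_large between 0.02 and 0.028 m and value of joint bar above 1.2 rad and horizontal distance between coupon_center and stand below 0.012 m and z of coupon_center in the frame of stand between 0.024 and 0.03 m and angle between the x axis of coupon_center and the x axis of stand, either way round below 0.2 rad and linear speed of each of weight_small, weight_medium, weight_large, coupon below 0.02 m/s); the robot touches nothing.
It also fails if it takes over 112 s, if anything falls off the work surface, if the arm or the gripper's body presses on something with over 40 N, if the wrist force passes 120 N, or if a joint passes its speed limit or range.

## Working session

There is one attempt and no reset: what is moved stays moved. The work goes in short steps, Python scripts to look and compute and a tool call to move; the robot and the scene stay as the last step left them, time stands still between calls to the robot, and variables do not carry over. Pictures are saved under pics/ and viewed, at most 14 in all, crops included, and the job is handed in when it is done.

Besides the shell and the picture viewer there is one more tool, called as name(argument=value, ...), one argument or row to a line, values as JSON. drive_tool: Moves the arm, as the interface text tells. Its arguments: {"type":"object","properties":{"motion":{"type":"array","items":{"type":"array","items":{"type":"array","items":{"type":"number"}}}},"force":{"type":"number"}},"required":["motion"]}

```bash
mkdir -p pics; python3 - <<'E'
from workcell import manip
import cv2
print(manip.get_obs(), manip.tcp_to_grasp)
for n in("scene","top"):
    cv2.imwrite(f"pics/{n}0.png",manip.camera(n)[:,:,::-1]); print(n,manip.get_calibration(n))
print(manip.get_calibration("wrist"))
E
```

```text
{'t': 0.0, 'qpos': array([ 1.36109259,  0.32183462, -0.07007769,  1.45167356,  0.02262735,
        1.3708069 , -0.05690004]), 'qd': array([ 0.00078961,  0.00123485, -0.00135996,  0.00050549, -0.00089037,
       -0.00137513, -0.00070592]), 'joint_efforts': array([-1.36501735e-04, -4.93580496e+01, -3.81953744e-01, -3.14331365e+01,
        1.31807200e-02,  1.13008311e-02, -1.48127390e-05]), 'eef_pos': array([ 0.14407919, -0.63327621,  0.23021664]), 'tcp_rot': array([-3.12004533e+00, -3.50649788e-01,  5.37999593e-04]), 'ft_force': array([-0.4112033 ,  0.30869507,  0.09872458]), 'moment': array([-0.00052171,  0.011704  , -0.05866923]), 'gripper_force': 0.0, 'finger_gap': 1.0029794556074856} 0.0187
scene {'fovy': 53.502332598213044, 'cx': 257.12751138510396, 'cy': 192.58855839321785, 'eye': array([ 0.19793573, -0.64970137,  0.62396581]), 'orientation': array([-2.12268979,  0.51591369, -0.28894465])}
top {'fovy': 52.931700226951754, 'cx': 252.36588135456344, 'cy': 184.97021866201416, 'eye': array([ 0.47243975, -0.0044781 ,  0.97903389]), 'orientation': array([-2.19511629,  2.13868793, -0.09085189])}
{'fovy': 66.41421274501742, 'cx': 258.12879883343675, 'cy': 189.04070233350222, 'eye': array([ 0.21573018, -0.61697669,  0.37313042]), 'orientation': array([ 2.26703516, -1.80903008, -0.26958898])}
```

View pics/scene0.png

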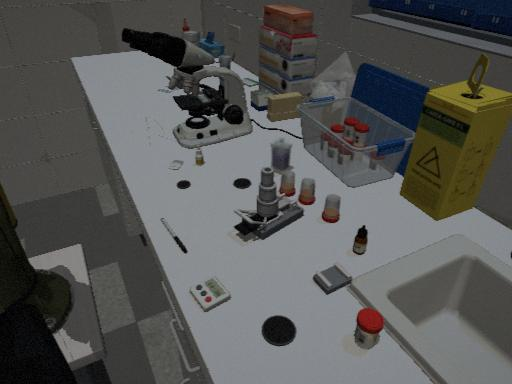

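View pics/top0.png

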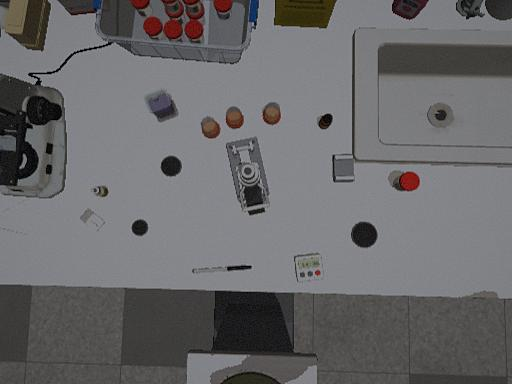

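The overview shows the press at about top (248,175), and pads at (140,227), (171,165) and (364,234). The stand is possibly at (343,168), so I'll zoom in there.

```bash
python3 - <<'E'
import cv2
a=cv2.imread("pics/top0.png"); 
c=cv2.resize(a[120:255,200:400],None,fx=4,fy=4,interpolation=cv2.INTER_CUBIC)
cv2.imwrite("pics/c1.png",cv2.convertScaleAbs(c,alpha=1.3,beta=20))
E
```

```text
(no output)
```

View pics/c1.png

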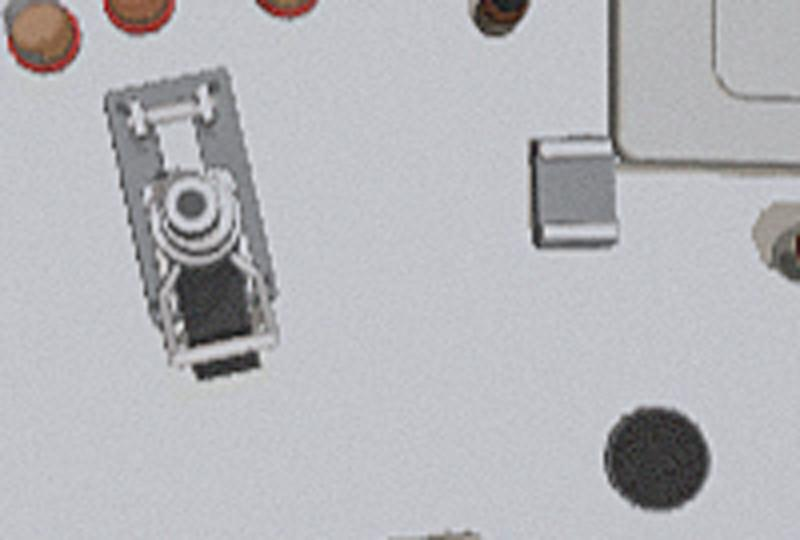

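The crop shows the stand with its ribs at crop (575,192), long axis vertical in the image. The press is tilted about 13°, with its handle towards the robot.

```bash
cat > h.py <<'E'
import numpy as np,cv2
from scipy.spatial.transform import Rotation as R
from workcell import manip
def ray(n,uv,z,cal=None):
    c=cal or manip.get_calibration(n); f=192/np.tan(np.radians(c['fovy'])/2)
    uv=np.atleast_2d(uv).astype(float)
    d=np.c_[(uv[:,0]-c['cx'])/f,(uv[:,1]-c['cy'])/f,np.ones(len(uv))]@R.from_rotvec(c['orientation']).as_matrix().T
    return c['eye']+d*((z-c['eye'][2])/d[:,2])[:,None]
def proj(n,P,cal=None):
    c=cal or manip.get_calibration(n); f=192/np.tan(np.radians(c['fovy'])/2)
    q=(np.atleast_2d(P)-c['eye'])@R.from_rotvec(c['orientation']).as_matrix()
    return q[:,:2]/q[:,2:]*f+[c['cx'],c['cy']]
E
cat > m.py <<'E'
from h import *
a=cv2.imread("pics/top0.png"); g=cv2.cvtColor(a,cv2.COLOR_BGR2GRAY)
def blob(n,img,x,y,r,lo,hi,z):
    m=np.zeros_like(img); m[y-r:y+r,x-r:x+r]=cv2.inRange(img,lo,hi)[y-r:y+r,x-r:x+r]
    c=max(cv2.findContours(m,cv2.RETR_EXTERNAL,cv2.CHAIN_APPROX_NONE)[0],key=cv2.contourArea)
    return ray(n,c[:,0],z)
print("bg",g[250,300], g[165,345])
for nm,x,y,r in(("S",140,227,13),("M",171,165,15),("L",364,234,18)):
    p=blob("top",g,x,y,r,0,100,.004)[:,:2].astype(np.float32)
    print(nm,cv2.minEnclosingCircle(p))
p=blob("top",g,343,168,22,0,150,.024)
print("stand dark",cv2.minAreaRect(p[:,:2].astype(np.float32)))
s=cv2.imread("pics/scene0.png"); gs=cv2.cvtColor(s,cv2.COLOR_BGR2GRAY)
for nm,x,y,r in(("S",184,184,11),("M",242,183,13),("L",279,330,24)):
    p=blob("scene",gs,x,y,r,0,90,.004)[:,:2].astype(np.float32)
    print(nm,cv2.minEnclosingCircle(p))
# by eye from crop: corners
C=lambda L:np.array(L)/4.+[200,120]-.375
print("stand ribtops",ray("top",C([[540,138],[614,138],[616,243],[537,245]]),.024).round(4))
print("press base back corners z25",ray("top",C([[105,93],[227,68],[276,293],[155,318]]),.025).round(4))
print("handle ends z65",ray("top",C([[172,358],[275,340]]),.065).round(4))
print("coupon front z31",ray("top",C([[195,380],[260,365]]),.031).round(4))
print("small top",ray("top",C([[191,206]]),.165).round(4),"med",ray("top",C([[194,212]]),.125).round(4))
E
python3 m.py
python3 - <<'E'
import cv2
a=cv2.imread("pics/scene0.png"); 
c=cv2.resize(a[155:250,215:325],None,fx=6,fy=6,interpolation=cv2.INTER_CUBIC)
cv2.imwrite("pics/c2.png",cv2.convertScaleAbs(c,alpha=1.3,beta=20))
E
```

```text
bg 134 89
S ((0.4513743817806244, 0.29011696577072144), 0.021153153851628304)
M ((0.608923077583313, 0.2179962396621704), 0.027342967689037323)
L ((0.44898203015327454, -0.27397873997688293), 0.03320258483290672)
stand dark ((0.6133195757865906, -0.2159520387649536), (0.10981834679841995, 0.10748917609453201), 0.5500953197479248)
S ((0.45053228735923767, 0.2890890836715698), 0.022883215919137)
M ((0.6084022521972656, 0.21718578040599823), 0.028768815100193024)
L ((0.44865408539772034, -0.2747487425804138), 0.0338766872882843)
stand ribtops [[ 0.6463 -0.1959  0.024 ]
 [ 0.6475 -0.242   0.024 ]
 [ 0.5815 -0.2434  0.024 ]
 [ 0.579  -0.1945  0.024 ]]
press base back corners z25 [[ 0.668   0.0771  0.025 ]
 [ 0.6859  0.0009  0.025 ]
 [ 0.5448 -0.0331  0.025 ]
 [ 0.5274  0.0414  0.025 ]]
handle ends z65 [[ 0.5017  0.0288  0.065 ]
 [ 0.5139 -0.0319  0.065 ]]
coupon front z31 [[ 0.4897  0.0155  0.031 ]
 [ 0.4999 -0.0241  0.031 ]]
small top [[0.5794 0.0173 0.165 ]] med [[0.5814 0.0166 0.125 ]]
```

View pics/c2.png

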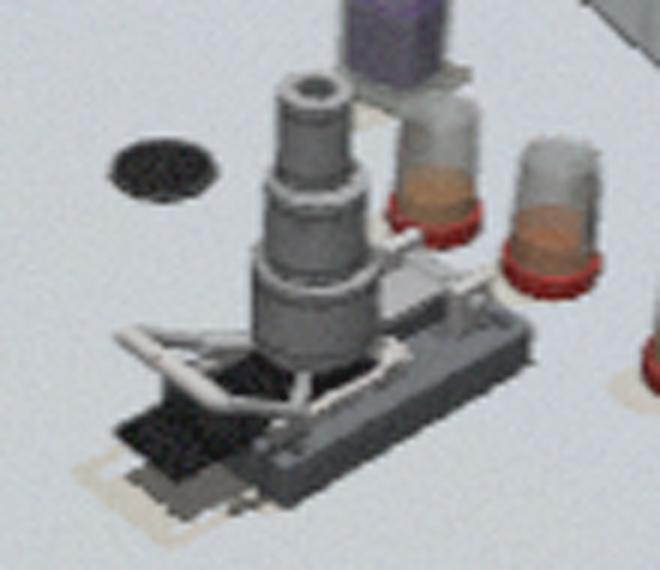

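Everything checks out: the measured sizes match the given ones, and the press is at (0.582,0.016) with yaw about 13.6°. The tool yaw is already aligned with the press, so I'll move over the stack.

drive_tool(
  motion=[
    [[65,0.3,0.5,0,0,0,0],[65,0.67,1,0,0,0,0],[65,0.67,1,0,0,0,0],[65,0.67,1,0,0,0,0],[65,0.67,1,0,0,0,0],[65,0.67,1,0,0,0,0],[65,0.67,1,0,0,0,0],[65,0.67,1,0,0,0,0],[65,0.67,1,0,0,0,0],[65,0.67,1,0,0,0,0],[65,0.67,1,0,0,0,0],[65,0.67,1,0,0,0,0],[65,0.67,1,0,0,0,0],[65,0.67,1,0,0,0,0],[65,0.67,1,0,0,0,0],[65,0.67,1,0,0,0,0],[65,0.67,1,0,0,0,0],[65,0.67,1,0,0,0,0],[65,0.67,1,0,0,0,0],[65,0.67,1,0,0,0,0]],
  ],
  force=40,
)

```text
t: 2.1
eef_pos: [0.4699, -0.1442, 0.2312]
tcp_rot: [3.121, 0.352, -0.001]
ft_force: [0.3, -0.2, -0.7]
finger_gap: 0.764
gripper_force: 0.0
```

drive_tool(
  motion=[
    [[65,0.67,1,0,0,0,0],[65,0.67,1,0,0,0,0],[65,0.67,1,0,0,0,0],[65,0.67,1,0,0,0,0],[65,0.67,1,0,0,0,0],[65,0.67,1,0,0,0,0],[65,0.4,0.5,0,0,0,0],[65,0,0,0,0,0,0],[65,0,0,0,0,0,0]],
  ],
)

```text
t: 3.0
eef_pos: [0.5796, 0.0164, 0.231]
tcp_rot: [3.121, 0.352, -0.002]
ft_force: [0.3, -0.7, 0.2]
finger_gap: 0.759
gripper_force: 0.0
```

```bash
python3 - <<'E'
from h import *
c=manip.get_calibration("wrist"); a=manip.camera("wrist")[:,:,::-1].copy()
cv2.imwrite("pics/w1.png",a)
for p in([.581,.0165,.165],[.5796,.0164,.165],[.5796,.0164,.23]): print(proj("wrist",p,c).round(1))
E
```

```text
[[258.7 200.2]]
[[258.5 201.9]]
[[258.7 241.9]]
```

View pics/w1.png

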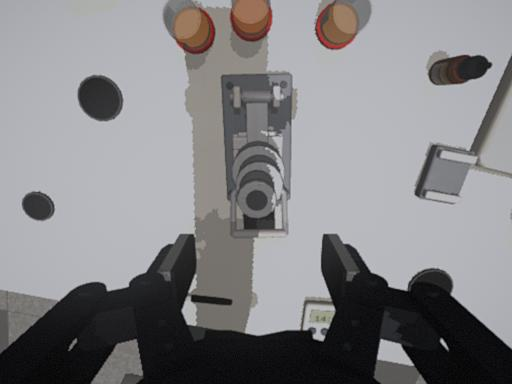

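The wrist view shows the small weight's top at (257,200). I predicted (258,201), so the alignment is good; descend, grip and lift.

drive_tool(
  motion=[
    [[65,0.03,0,-0.5,0,0,0],[65,0,0,-0.9,0,0,0],[65,0,0,-0.9,0,0,0],[65,0,0,-0.8,0,0,0],[65,0,0,-0.5,0,0,0],[65,0,0,-0.3,0,0,0],[65,0,0,0,0,0,0],[20,0,0,0,0,0,0],[20,0,0,0,0,0,0],[20,0,0,0,0,0,0],[20,0,0,0,0,0,0],[20,0,0,0,0,0,0],[20,0,0,0,0,0,0]],
  ],
  force=40,
)

```text
t: 4.35
eef_pos: [0.5821, 0.0166, 0.1349]
tcp_rot: [3.122, 0.351, 0.003]
ft_force: [-0.1, 1.6, 5.8]
finger_gap: 0.34
gripper_force: 40.2
```

drive_tool(
  motion=[
    [[20,0,0,0.3,0,0,0],[20,0,0,0.8,0,0,0],[20,0,0.2,0.7,0,0,0],[20,-0.24,0.6,0.2,0,0,0],[20,-0.5,1,0,0,0,0],[20,-0.5,1,0,0,0,0],[20,-0.5,1,0,0,0,0],[20,-0.5,1,0,0,0,0],[20,-0.5,1,-0.4,0,0,0],[20,-0.5,1,-0.8,0,0,0],[20,-0.5,1,-0.8,0,0,0],[20,-0.5,1,-0.8,0,0,0],[20,-0.5,1,-0.8,0,0,0],[20,-0.5,0.7,-0.8,0,0,0],[20,-0.2,0.4,-0.6,0,0,0],[20,0,0,-0.3,0,0,0],[20,0,0,0,0,0,0],[20,0,0,0,0,0,0]],
  ],
)

```text
t: 6.15
eef_pos: [0.4458, 0.2879, 0.0516]
tcp_rot: [3.122, 0.349, 0.0]
ft_force: [0.2, -0.8, -1.8]
finger_gap: 0.34
gripper_force: 39.8
```

drive_tool(
  motion=[
    [[20,0.2,0.07,-0.2,0,0,0],[20,0,0,-0.5,0,0,0],[20,0,0,-0.4,0,0,0],[20,0,0,-0.25,0,0,0],[20,0,0,-0.1,0,0,0],[20,0,0,0,0,0,0],[20,0,0,0,0,0,0]],
  ],
)

```text
t: 6.85
eef_pos: [0.4504, 0.2907, 0.0152]
tcp_rot: [-3.122, -0.351, -0.001]
ft_force: [-0.8, -0.0, -2.7]
finger_gap: 0.34
gripper_force: 39.5
```

drive_tool(
  motion=[
    [[20,0,0,-0.05,0,0,0],[20,0,0,0,0,0,0],[65,0,0,0,0,0,0],[65,0,0,0,0,0,0],[65,0,0,0,0,0,0],[65,0,0,0,0,0,0],[65,0,0,0.4,0,0,0],[65,0,0,0.9,0,0,0],[75,0,0,1,0,0,0],[75,0,0,1,0,0,0],[75,0,0,1,0,0,0],[75,0.2,-0.5,1,0,0,0],[75,0.5,-1,1,0,0,0],[75,0.5,-1,0.5,0,0,0]],
  ],
)

```text
t: 8.25
eef_pos: [0.4811, 0.2286, 0.1871]
tcp_rot: [-3.121, -0.354, -0.006]
ft_force: [0.2, -0.2, 0.1]
finger_gap: 0.879
gripper_force: 0.0
```

```bash
python3 - <<'E'
from h import *
c=manip.get_calibration("wrist"); a=manip.camera("wrist")[:,:,::-1].copy()
print(proj("wrist",[.451,.2896,.004],c),proj("wrist",[.451,.2896,.044],c))
cv2.imwrite("pics/w2.png",a)
E
```

```text
[[200.84443474 181.76380516]] [[193.52848012 192.03151971]]
```

View pics/w2.png

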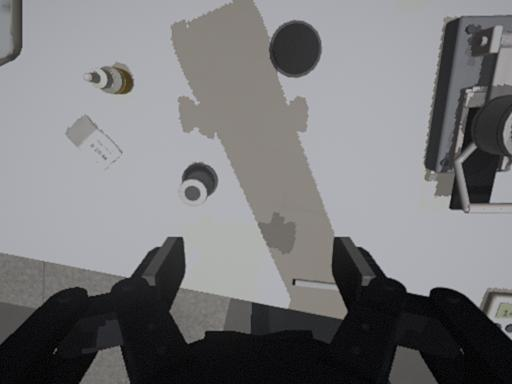

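The small weight stands upright on its pad, with its top at (194,192) as predicted. Next is the medium.

drive_tool(
  motion=[
    [[75,0.4,-0.9,0,0,0,0],[75,0.5,-1,0,0,0,0],[75,0.5,-1,0,0,0,0],[75,0.5,-1,0,0,0,0],[75,0.5,-1,0,0,0,0],[75,0.5,-1,0,0,0,0],[75,0.5,-1,0,0,0,0],[75,0.4,-1,0,0,0,0],[75,0.2,-0.5,0,0,0,0],[75,0,0,0,0,0,0],[75,0,0,0,0,0,0]],
  ],
)

```text
t: 9.4
eef_pos: [0.5798, 0.0195, 0.184]
tcp_rot: [-3.121, -0.352, 0.0]
ft_force: [0.4, 0.1, -0.3]
finger_gap: 0.882
gripper_force: 0.0
```

drive_tool(
  motion=[
    [[75,0.08,-0.12,-0.5,0,0,0],[75,0,0,-0.9,0,0,0],[75,0,0,-0.9,0,0,0],[75,0,0,-0.7,0,0,0],[75,0,0,-0.4,0,0,0],[75,0,0,-0.2,0,0,0],[75,0,0,0,0,0,0],[30,0,0,0,0,0,0],[30,0,0,0,0,0,0],[30,0,0,0,0,0,0],[30,0,0,0,0,0,0],[30,0,0,0,0,0,0],[30,0,0,0,0,0,0]],
  ],
  force=40,
)

```text
t: 10.7
eef_pos: [0.5829, 0.0154, 0.095]
tcp_rot: [3.122, 0.351, 0.003]
ft_force: [-1.4, 0.5, 5.5]
finger_gap: 0.481
gripper_force: 40.3
```

drive_tool(
  motion=[
    [[30,0,0,0.3,0,0,0],[30,0,0,0.8,0,0,0],[30,0,0.2,0.6,0,0,0],[30,0.1,0.6,0.1,0,0,0],[30,0.13,1,0,0,0,0],[30,0.13,1,0,0,0,0],[30,0.13,1,0,0,0,0],[30,0.13,1,-0.4,0,0,0],[30,0.13,1,-0.7,0,0,0],[30,0.13,1,-0.7,0,0,0],[30,0.1,0.8,-0.7,0,0,0],[30,0.06,0.4,-0.7,0,0,0],[30,0,0.1,-0.5,0,0,0],[30,0,0,-0.2,0,0,0],[30,0,0,0,0,0,0],[30,0,0,0,0,0,0]],
  ],
)

```text
t: 12.3
eef_pos: [0.6091, 0.2161, 0.0419]
tcp_rot: [3.122, 0.348, 0.001]
ft_force: [-0.5, 0.4, -2.3]
finger_gap: 0.476
gripper_force: 41.0
```

drive_tool(
  motion=[
    [[30,0,0.06,-0.2,0,0,0],[30,0,0,-0.4,0,0,0],[30,0,0,-0.3,0,0,0],[30,0,0,-0.15,0,0,0],[30,0,0,-0.05,0,0,0],[30,0,0,0,0,0,0],[30,0,0,0,0,0,0]],
  ],
)

```text
t: 13.0
eef_pos: [0.6079, 0.2186, 0.0141]
tcp_rot: [3.121, 0.351, -0.001]
ft_force: [-3.9, -1.9, 3.9]
finger_gap: 0.48
gripper_force: 41.3
```

drive_tool(
  motion=[
    [[80,0,0,0,0,0,0],[80,0,0,0,0,0,0],[80,0,0,0,0,0,0],[80,0,0,0,0,0,0],[80,0,0,0.3,0,0,0],[85,0,0,0.8,0,0,0],[85,0,0,1,0,0,0],[85,0,0,1,0,0,0],[85,0,-0.3,1,0,0,0],[85,-0.1,-0.7,1,0,0,0],[85,-0.15,-1,0.6,0,0,0],[85,-0.15,-1,0,0,0,0],[85,-0.15,-1,0,0,0,0],[85,-0.15,-1,0,0,0,0],[85,-0.15,-1,0,0,0,0],[85,-0.1,-1,0,0,0,0],[85,-0.1,-0.7,0,0,0,0],[85,0,-0.3,0,0,0,0],[85,0,0,0,0,0,0],[85,0,0,0,0,0,0]],
  ],
)

```text
t: 15.0
eef_pos: [0.5821, 0.0203, 0.1567]
tcp_rot: [-3.121, -0.353, -0.001]
ft_force: [0.3, 0.9, 0.8]
finger_gap: 0.994
gripper_force: 0.0
```

```bash
python3 - <<'E'
from h import *
c=manip.get_calibration("wrist"); a=manip.camera("wrist")[:,:,::-1].copy()
print(proj("wrist",[[.6088,.2177,.004],[.6088,.2177,.044],[.582,.016,.085]],c))
cv2.imwrite("pics/w3.png",a)
E
```

```text
[[ 65.79062272 104.06630382]
 [ 35.79573173 104.63338499]
 [263.8773371  200.97212696]]
```

View pics/w3.png

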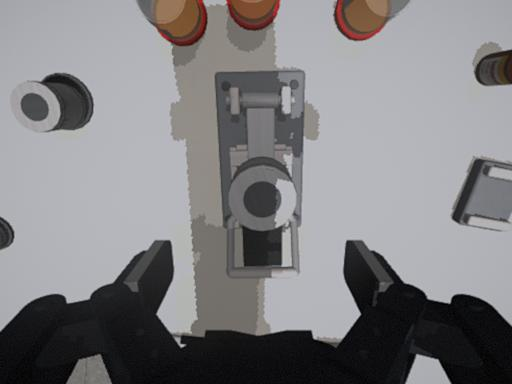

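The medium stands on its pad, with its top at (38,107) against a predicted (36,105). The large weight's top is at (263,200).

drive_tool(
  motion=[
    [[85,0,-0.17,-0.5,0,0,0],[85,0,0,-0.9,0,0,0],[85,0,0,-0.9,0,0,0],[85,0,0,-0.8,0,0,0],[85,0,0,-0.5,0,0,0],[85,0,0,-0.25,0,0,0],[85,0,0,0,0,0,0],[40,0,0,0,0,0,0],[40,0,0,0,0,0,0],[40,0,0,0,0,0,0],[40,0,0,0,0,0,0],[40,0,0,0,0,0,0],[40,0,0,0,0,0,0]],
  ],
  force=50,
)

```text
t: 16.35
eef_pos: [0.583, 0.0158, 0.0617]
tcp_rot: [-3.121, -0.352, -0.004]
ft_force: [-0.7, 2.5, 5.7]
finger_gap: 0.612
gripper_force: 53.1
```

drive_tool(
  motion=[
    [[40,0,0,0.3,0,0,0],[40,0,0,0.7,0,0,0],[40,0,0,0.8,0,0,0],[40,0,-0.2,0.5,0,0,0],[40,-0.2,-0.6,0.1,0,0,0],[40,-0.47,-1,0,0,0,0],[40,-0.5,-1,0,0,0,0],[40,-0.5,-1,0,0,0,0],[40,-0.5,-1,0,0,0,0],[40,-0.5,-1,0,0,0,0],[40,-0.5,-1,-0.3,0,0,0],[40,-0.5,-1,-0.5,0,0,0],[40,-0.5,-1,-0.5,0,0,0],[40,-0.5,-1,-0.5,0,0,0],[40,-0.5,-1,-0.5,0,0,0],[40,-0.2,-0.6,-0.4,0,0,0],[40,0,-0.2,-0.2,0,0,0],[40,0,0,0,0,0,0],[40,0,0,0,0,0,0]],
  ],
)

```text
t: 18.25
eef_pos: [0.449, -0.2738, 0.048]
tcp_rot: [-3.121, -0.354, -0.002]
ft_force: [-0.2, 0.1, -4.0]
finger_gap: 0.615
gripper_force: 53.5
```

drive_tool(
  motion=[
    [[40,0,0,-0.2,0,0,0],[40,0,0,-0.4,0,0,0],[40,0,0,-0.25,0,0,0],[40,0,0,-0.15,0,0,0],[40,0,0,-0.08,0,0,0],[40,0,0,0,0,0,0],[40,0,0,0,0,0,0]],
  ],
)

```text
t: 18.95
eef_pos: [0.4478, -0.2751, 0.0208]
tcp_rot: [-3.122, -0.351, 0.0]
ft_force: [-1.2, 1.5, -1.5]
finger_gap: 0.615
gripper_force: 53.7
```

drive_tool(
  motion=[
    [[40,0,0,-0.02,0,0,0],[84,0,0,0,0,0,0],[84,0,0,0,0,0,0],[84,0,0,0,0,0,0],[84,0,0,0,0,0,0],[84,0,0,0.3,0,0,0],[84,0,0,0.8,0,0,0],[84,0,0,1,0,0,0],[84,0,0,1,0,0,0],[40,0,0.5,1,0,0,0],[40,0,1,1,0,0,0],[40,0.1,1,0.5,0,0,0],[40,0.2,1,0,0,0,0],[40,0.2,1,0,0,0,0],[40,0.2,1,0,0,0,0],[40,0.2,1,0,0,0,0]],
  ],
)

```text
t: 20.55
eef_pos: [0.4705, -0.1118, 0.1608]
tcp_rot: [3.121, 0.351, 0.001]
ft_force: [0.9, -0.2, -0.5]
finger_gap: 0.471
gripper_force: 0.0
```

```bash
python3 - <<'E'
from h import *
print(manip.get_obs()['qpos'])
c=manip.get_calibration("wrist"); a=manip.camera("wrist")[:,:,::-1].copy()
print(proj("wrist",[[.4488,-.2743,.004],[.4488,-.2743,.044],[.508,-.0017,.065]],c))
cv2.imwrite("pics/w4.png",a)
E
```

```text
[ 0.86792448  0.05016312 -0.70136161  1.92378827  0.03585807  1.17859607
 -1.1933437 ]
[[396.90826721 223.60176875]
 [415.51129952 240.0622725 ]
 [133.04313137 116.78451374]]
```

View pics/w4.png

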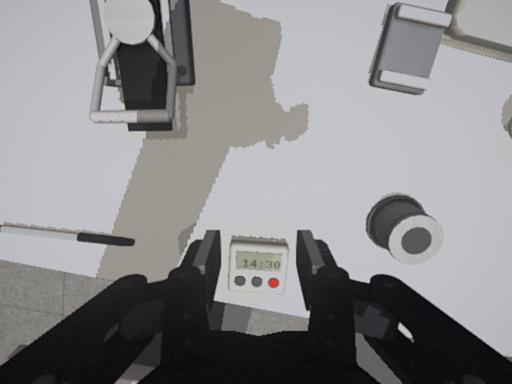

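The large weight is on its pad, with its top at (415,240). The handle is at (132,116), where I predicted it. Turn the tool 90° and go above the handle.

drive_tool(
  motion=[
    [[40,0,0.2,0,0,0,0.6],[40,0.1,0.3,0,0,0,1],[40,0.1,0.3,0,0,0,1],[40,0.1,0.3,0,0,0,1],[40,0.1,0.3,0,0,0,1],[40,0.1,0.3,0,0,0,1],[40,0.1,0.3,0,0,0,1],[40,0.1,0.3,0,0,0,1],[40,0.1,0.3,0,0,0,1],[40,0.1,0.3,0,0,0,1],[40,0.1,0.3,0,0,0,1],[40,0.1,0.3,0,0,0,1],[40,0.1,0.3,0,0,0,1],[40,0.1,0.3,0,0,0,1],[40,0.1,0.2,0,0,0,1],[40,0.1,0,0,0,0,1],[40,0,0,0,0,0,1],[40,0,0,0,0,0,1],[40,0,0,0,0,0,0.56],[40,0,0,0,0,0,0]],
  ],
)

```text
t: 22.6
eef_pos: [0.5078, -0.0054, 0.1605]
tcp_rot: [1.942, 2.469, 0.0]
ft_force: [0.3, 0.9, -0.8]
finger_gap: 0.471
gripper_force: 0.0
```

```bash
python3 - <<'E'
from h import *
o=manip.get_obs(); print(o['eef_pos'],R.from_rotvec(o['tcp_rot']).as_matrix().round(3),o['qpos'][6])
c=manip.get_calibration("wrist"); a=manip.camera("wrist")[:,:,::-1].copy()
print(proj("wrist",[[.508,-.0017,.065],list(o['eef_pos'][:2])+[.065]],c))
cv2.imwrite("pics/w5.png",a)
E
```

```text
[ 0.50783774 -0.00543001  0.16051277] [[-0.236  0.972  0.001]
 [ 0.972  0.236 -0.   ]
 [-0.     0.    -1.   ]] 0.10377287324809956
[[259.82387275 187.10601732]
 [258.59992338 191.14490161]]
```

View pics/w5.png

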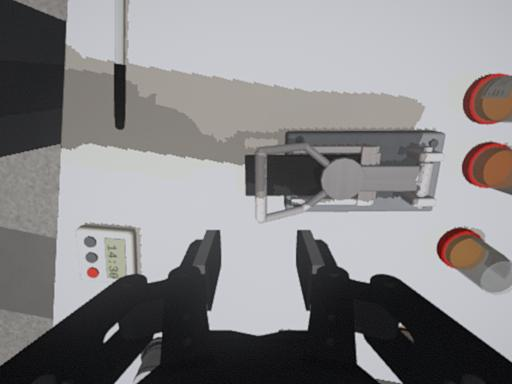

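The handle rod runs vertically in the image through (262,185), right under the fingers at column 259. Descend, straddle and close gently.

drive_tool(
  motion=[
    [[40,0.03,0.15,-0.5,0,0,0],[40,0,0,-0.9,0,0,0],[40,0,0,-0.9,0,0,0],[40,0,0,-0.9,0,0,0],[40,0,0,-0.7,0,0,0],[40,0,0,-0.4,0,0,0],[40,0,0,-0.2,0,0,0],[40,0,0,0,0,0,0],[0,0,0,0,0,0,0],[0,0,0,0,0,0,0],[0,0,0,0,0,0,0],[0,0,0,0,0,0,0],[0,0,0,0,0,0,0]],
  ],
  force=25,
)

```text
t: 23.95
eef_pos: [0.5092, -0.0016, 0.0484]
tcp_rot: [1.941, 2.468, 0.001]
ft_force: [-0.8, 0.1, 5.8]
finger_gap: 0.11
gripper_force: 24.7
```

```bash
python3 -c "
import numpy as np
th=np.r_[0,2,np.arange(7,84,5),84,86];p=np.radians(9.46+th)
x=-.152*np.cos(p)/.025;z=.152*np.sin(p)/.025
for a,b in zip(np.diff(x),np.diff(z)):print([round(a*.972,2),round(a*.236,2),round(b,2)],end=' ')"
```

```text
[np.float64(0.04), np.float64(0.01), np.float64(0.21)] [np.float64(0.12), np.float64(0.03), np.float64(0.51)] [np.float64(0.17), np.float64(0.04), np.float64(0.5)] [np.float64(0.21), np.float64(0.05), np.float64(0.48)] [np.float64(0.25), np.float64(0.06), np.float64(0.46)] [np.float64(0.29), np.float64(0.07), np.float64(0.44)] [np.float64(0.32), np.float64(0.08), np.float64(0.41)] [np.float64(0.36), np.float64(0.09), np.float64(0.38)] [np.float64(0.39), np.float64(0.09), np.float64(0.35)] [np.float64(0.42), np.float64(0.1), np.float64(0.31)] [np.float64(0.44), np.float64(0.11), np.float64(0.27)] [np.float64(0.46), np.float64(0.11), np.float64(0.23)] [np.float64(0.48), np.float64(0.12), np.float64(0.19)] [np.float64(0.5), np.float64(0.12), np.float64(0.15)] [np.float64(0.51), np.float64(0.12), np.float64(0.1)] [np.float64(0.51), np.float64(0.12), np.float64(0.06)] [np.float64(0.52), np.float64(0.13), np.float64(0.01)] [np.float64(0.21), np.float64(0.05), np.float64(-0.01)] [np.float64(0.21), np.float64(0.05), np.float64(-0.02)]
```

drive_tool(
  motion=[
    [[0,0.04,0.01,0.21,0,0,0],[0,0.12,0.03,0.51,0,0,0],[0,0.17,0.04,0.5,0,0,0],[0,0.21,0.05,0.48,0,0,0],[0,0.25,0.06,0.46,0,0,0],[0,0.29,0.07,0.44,0,0,0],[0,0.32,0.08,0.41,0,0,0],[0,0.36,0.09,0.38,0,0,0],[0,0.39,0.09,0.35,0,0,0],[0,0,0,0,0,0,0]],
  ],
)

```text
t: 24.95
eef_pos: [0.5607, 0.0111, 0.1437]
tcp_rot: [-1.94, -2.467, 0.009]
ft_force: [-13.3, -3.6, 16.0]
finger_gap: 0.102
gripper_force: 25.6
```

drive_tool(
  motion=[
    [[0,0.42,0.1,0.31,0,0,0],[0,0.44,0.11,0.27,0,0,0],[0,0.46,0.11,0.23,0,0,0],[0,0.48,0.12,0.19,0,0,0],[0,0.5,0.12,0.15,0,0,0],[0,0.51,0.12,0.1,0,0,0],[0,0.51,0.12,0.06,0,0,0],[0,0.52,0.13,0.01,0,0,0],[0,0.21,0.05,-0.01,0,0,0],[0,0.21,0.05,-0.02,0,0,0],[0,0,0,0,0,0,0],[0,0,0,0,0,0,0]],
  ],
)

```text
t: 26.15
eef_pos: [0.6698, 0.0382, 0.1744]
tcp_rot: [1.941, 2.468, 0.005]
ft_force: [1.6, 1.0, 4.5]
finger_gap: 0.101
gripper_force: 26.4
```

The bar is at about 1.49 rad. Release upward, turn back 90° and go over the coupon's front end.

drive_tool(
  motion=[
    [[35,0,0,0,0,0,0],[35,0,0,0,0,0,0],[35,0,0,0,0,0,0],[35,0,0,0.4,0,0,0],[35,0,0,0.8,0,0,0],[35,0,0,1,0,0,0],[35,-0.3,-0.1,0.6,0,0,0],[35,-0.7,-0.2,0.2,0,0,-0.5],[60,-0.8,-0.2,0,0,0,-1],[60,-0.8,-0.2,0,0,0,-1],[60,-0.8,-0.2,0,0,0,-1],[60,-0.8,-0.2,0,0,0,-1],[60,-0.8,-0.2,-0.6,0,0,-1],[60,-0.8,-0.2,-0.8,0,0,-1],[60,-0.5,-0.1,-0.8,0,0,-1],[60,-0.2,-0.1,-0.8,0,0,-1],[60,0,0,-0.6,0,0,-1],[60,0,0,-0.4,0,0,-1],[60,0,0,0,0,0,-1],[60,0,0,0,0,0,-1]],
  ],
)

```text
t: 28.15
eef_pos: [0.5054, -0.0055, 0.1481]
tcp_rot: [2.943, 1.098, -0.002]
ft_force: [-0.1, -0.7, -0.1]
finger_gap: 0.701
gripper_force: 0.0
```

drive_tool(
  motion=[
    [[60,0,0,0,0,0,-1],[60,0,0,0,0,0,-1],[60,0,0,0,0,0,-1],[60,0,0,0,0,0,-1],[60,0,0,0,0,0,-1],[60,0,0,0,0,0,-0.5],[60,0,0,0,0,0,0],[60,0,0,0,0,0,0]],
  ],
)

```text
t: 28.95
eef_pos: [0.5059, -0.0054, 0.1485]
tcp_rot: [3.119, 0.374, 0.0]
ft_force: [1.1, 0.3, -0.3]
finger_gap: 0.705
gripper_force: 0.0
```

```bash
python3 - <<'E'
from h import *
o=manip.get_obs(); print(o['eef_pos'],R.from_rotvec(o['tcp_rot']).as_matrix().round(3)[:,1],o['qpos'][6])
c=manip.get_calibration("wrist"); a=manip.camera("wrist")[:,:,::-1].copy()
print(proj("wrist",[[.5044,-.0031,.031],list(o['eef_pos'][:2])+[.031]],c))
cv2.imwrite("pics/w6.png",a)
E
```

```text
[ 0.50594515 -0.00540875  0.14853631] [ 0.237 -0.972  0.   ] -1.44478828603928
[[255.4525946  184.45448479]
 [258.27868642 183.45687261]]
```

View pics/w6.png

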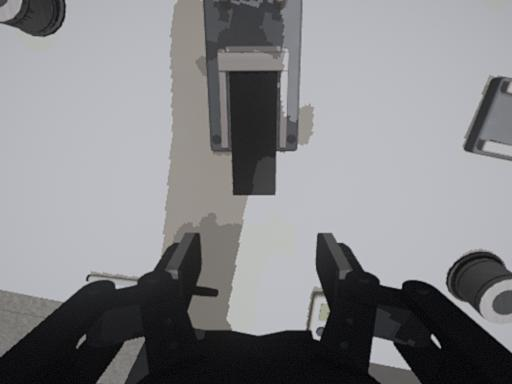

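The bar is up. The coupon's front edge is at row 194, columns 234–275, aligned with the tool and as predicted. Descend and pinch.

drive_tool(
  motion=[
    [[60,-0.06,0.09,-0.5,0,0,0],[60,0,0,-1,0,0,0],[60,0,0,-1,0,0,0],[60,0,0,-1,0,0,0],[60,0,0,-0.9,0,0,0],[60,0,0,-0.6,0,0,0],[60,0,0,-0.3,0,0,0],[60,0,0,-0.15,0,0,0],[60,0,0,0,0,0,0],[30,0,0,0,0,0,0],[30,0,0,0,0,0,0],[30,0,0,0,0,0,0],[30,0,0,0,0,0,0],[30,0,0,0,0,0,0],[30,0,0,0,0,0,0]],
  ],
  force=60,
)

```text
t: 30.5
eef_pos: [0.5055, -0.0031, 0.0128]
tcp_rot: [3.119, 0.372, 0.002]
ft_force: [-0.7, -0.9, 6.5]
finger_gap: 0.452
gripper_force: 59.9
```

drive_tool(
  motion=[
    [[30,-0.1,-0.02,0,0,0,0],[30,-0.3,-0.07,0,0,0,0],[30,-0.4,-0.1,0,0,0,0],[30,-0.4,-0.1,0,0,0,0],[30,-0.35,-0.08,0,0,0,0],[30,-0.2,-0.05,0,0,0,0],[30,0,0,0,0,0,0],[30,0,0,0.3,0,0,0],[30,0,0,0.7,0,0,0],[30,0,0,0.9,0,0,0],[30,0,0,0.9,0,0,0],[30,0,0,0.5,0,0,0],[30,0,0,0,0,0,0]],
  ],
)

```text
t: 31.8
eef_pos: [0.4619, -0.0137, 0.0959]
tcp_rot: [3.118, 0.372, 0.003]
ft_force: [0.0, 0.8, -0.6]
finger_gap: 0.447
gripper_force: 60.2
```

```bash
python3 - <<'E'
from h import *
o=manip.get_obs(); print(o['eef_pos'],R.from_rotvec(o['tcp_rot']).as_matrix().round(3)[:,1],o['qpos'][6])
c=manip.get_calibration("wrist"); a=manip.camera("wrist")[:,:,::-1].copy()
cv2.imwrite("pics/w7.png",a)
e=o['eef_pos']; d=np.array([.972,.236,0])
print(proj("wrist",[e+d*k*.001+[0,0,.018] for k in(-10,50,110)],c))
E
```

```text
[ 0.461937   -0.01368816  0.09594401] [ 0.235 -0.972  0.001] -1.408931562039258
[[258.72091422 278.2330885 ]
 [258.68667038 156.99868112]
 [258.64157418  -2.65661045]]
```

View pics/w7.png

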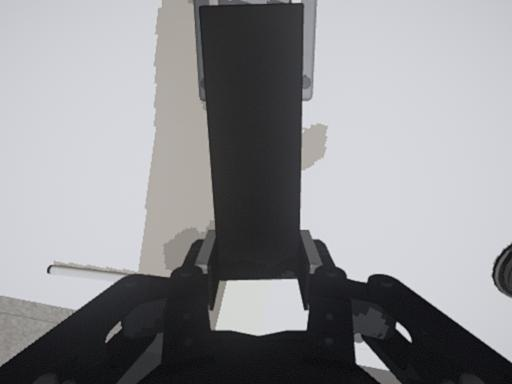

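```bash
python3 - <<'E'
from h import *
o=manip.get_obs(); c=manip.get_calibration("wrist"); f=192/np.tan(np.radians(c['fovy'])/2)
K=np.array([[f,0,c['cx']],[0,f,c['cy']],[0,0,1.]])
obj=np.array([[.06,.02,0],[.06,-.02,0],[-.06,-.02,0],[-.06,.02,0]])
for w in([[201,7],[302,4],[300,279],[216,279]],):
    w=np.array(w,float); ok,r,t=cv2.solvePnP(obj,w,K,None)
    M=R.from_rotvec(c['orientation']).as_matrix(); 
    Rm=M@cv2.Rodrigues(r)[0]; p=M@t[:,0]+c['eye']
    print("centre",p,"x",Rm[:,0],"z",Rm[:,2],"rel tcp",p-o['eef_pos'])
    print(cv2.projectPoints(obj,r,t,K,None)[0][:,0]-w)
e=o['eef_pos']; d=np.array([.972,.236,0]);n=np.array([-.236,.972,0])
print(proj("wrist",[e+d*a+n*b+[0,0,.018] for a,b in((.11,.02),(.11,-.02),(-.01,-.02),(-.01,.02))],c))
E
```

```text
centre [ 5.09147136e-01 -3.23875424e-04  1.08986450e-01] x [ 0.96378944  0.25477346 -0.07874258] z [0.06990984 0.04355496 0.99660202] rel tcp [0.04809448 0.01341359 0.01423614]
[[ 0.52000452 -0.02109881]
 [-0.38422281 -0.36619287]
 [-0.98351977 -0.02836188]
 [ 0.83079054  0.50457234]]
[[204.73119982  -2.73380931]
 [312.53366723  -2.80459493]
 [299.58060065 278.21777411]
 [217.87366912 278.32957474]]
```

The coupon is held, with its far end drooping about 4.5° and its centre 50 mm ahead of the TCP. I'll carry it to the stand, turning about −14.5°.

drive_tool(
  motion=[
    [[30,0.2,-0.4,0,0,0,0],[30,0.4,-0.8,0,0,0,0],[30,0.45,-1,0,0,0,-0.4],[30,0.5,-1,0,0,0,-0.5],[30,0.5,-1,0,0,0,-0.5],[30,0.5,-1,0,0,0,-0.5],[30,0.5,-1,0,0,0,-0.5],[30,0.5,-1,-0.2,0,0,-0.5],[30,0.4,-0.8,-0.4,0,0,0],[30,0.12,-0.25,-0.3,0,0,0],[30,0,0,0,0,0,0],[30,0,0,0,0,0,0]],
  ],
)

```text
t: 33.05
eef_pos: [0.562, -0.2189, 0.0712]
tcp_rot: [-3.14, 0.023, 0.003]
ft_force: [0.7, -0.3, -1.2]
finger_gap: 0.45
gripper_force: 60.2
```

```bash
python3 - <<'E'
from h import *
o=manip.get_obs(); print(o['eef_pos'],R.from_rotvec(o['tcp_rot']).as_matrix().round(3)[:,1],o['qpos'][6])
c=manip.get_calibration("wrist"); a=manip.camera("wrist")[:,:,::-1].copy()
cv2.imwrite("pics/w8.png",a)
b=manip.camera("top")[:,:,::-1]; cv2.imwrite("pics/top8.png",b)
print(proj("wrist",[[.6486,-.194,.024],[.6486,-.244,.024]],c))
E
```

```text
[ 0.56204762 -0.21887183  0.07115122] [-0.015 -1.    -0.002] -1.4274061034928958
[[215.28139575  78.08309402]
 [297.74714218  76.76311908]]
```

View pics/w8.png

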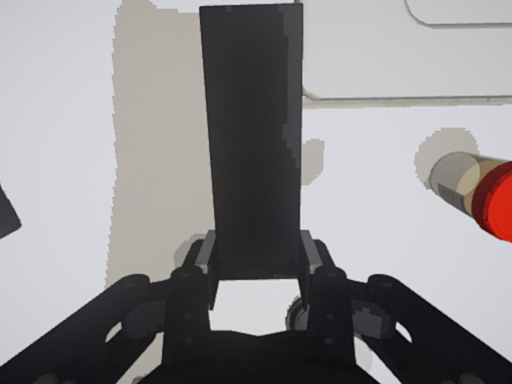

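The stand is hidden under the coupon, as it should be. Lower in two stages.

drive_tool(
  motion=[
    [[30,0.07,-0.04,-0.3,0,0,0],[30,0,0,-0.5,0,0,0],[30,0,0,-0.5,0,0,0],[30,0,0,-0.3,0,0,0],[30,0,0,-0.2,0,0,0],[30,0,0,0,0,0,0],[30,0,0,0,0,0,0]],
  ],
)

```text
t: 33.85
eef_pos: [0.5647, -0.2208, 0.0272]
tcp_rot: [3.141, -0.024, 0.0]
ft_force: [0.6, -0.6, -0.2]
finger_gap: 0.448
gripper_force: 60.2
```

drive_tool(
  motion=[
    [[30,0,0,-0.15,0,0,0],[30,0,0,-0.15,0,0,0],[30,0,0,-0.1,0,0,0],[30,0,0,0,0,0,0]],
  ],
)

```text
t: 34.25
eef_pos: [0.5641, -0.2207, 0.0166]
tcp_rot: [-3.141, 0.024, 0.001]
ft_force: [-0.4, -0.2, -1.4]
finger_gap: 0.451
gripper_force: 60.2
```

drive_tool(
  motion=[
    [[30,0,0,-0.08,0,0,0],[30,0,0,-0.08,0,0,0],[30,0,0,0,0,0,0],[30,0,0,0,0,0,0]],
  ],
)

```text
t: 34.65
eef_pos: [0.5645, -0.2208, 0.0131]
tcp_rot: [3.141, -0.024, -0.0]
ft_force: [0.3, 1.1, 0.1]
finger_gap: 0.45
gripper_force: 60.2
```

drive_tool(
  motion=[
    [[30,0,0,-0.05,0,0,0],[30,0,0,0,0,0,0],[30,0,0,0,0,0,0]],
  ],
)

```text
t: 34.95
eef_pos: [0.5647, -0.2209, 0.0123]
tcp_rot: [3.141, -0.024, 0.0]
ft_force: [-2.4, 0.1, 4.3]
finger_gap: 0.447
gripper_force: 60.6
```

Contact. Release and rise straight up.

drive_tool(
  motion=[
    [[60,0,0,0,0,0,0],[60,0,0,0,0,0,0],[60,0,0,0,0,0,0],[60,0,0,0,0,0,0],[60,0,0,0.3,0,0,0],[60,0,0,0.7,0,0,0],[60,0,0,1,0,0,0],[60,0,0,1,0,0,0],[60,-0.5,0,1,0,0,0],[60,-0.8,0.3,1,0,0,0],[60,-0.8,0.5,0.5,0,0,0],[60,-0.5,0.5,0,0,0,0],[60,0,0,0,0,0,0],[60,0,0,0,0,0,0]],
  ],
)

```text
t: 36.35
eef_pos: [0.5, -0.1887, 0.1507]
tcp_rot: [3.14, -0.023, 0.003]
ft_force: [-0.2, -0.5, -1.7]
finger_gap: 0.703
gripper_force: 0.0
```

```bash
python3 - <<'E'
from h import *
c=manip.get_calibration("wrist"); a=manip.camera("wrist")[:,:,::-1].copy()
print(proj("wrist",[[.6136+s*.06,-.2189+t*.02,.030] for s,t in((1,1),(1,-1),(-1,-1),(-1,1))],c).round())
s=manip.camera("scene")[:,:,::-1]
cv2.imwrite("pics/f.png",np.vstack([cv2.resize(a[:300],(400,234)),cv2.resize(s[130:370,140:400],(400,369))])[:600])
cv2.imwrite("pics/w9.png",a)
E
```

```text
[[268. -37.]
 [320. -38.]
 [314. 123.]
 [269. 124.]]
```

View pics/f.png

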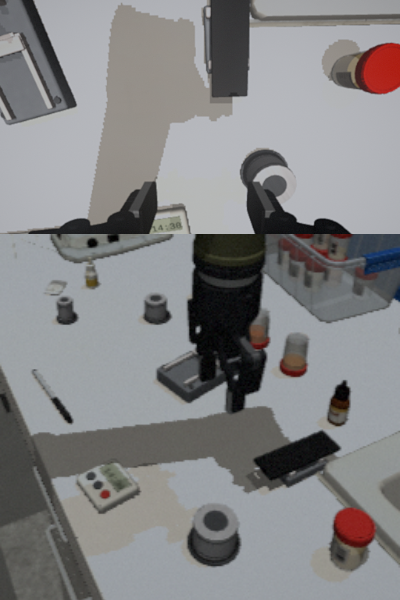

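The coupon lies flat on the stand; its near end is at about (270–319,123), where I predicted (269–314,123). All three weights are upright on their pads, and the arm is clear.

```bash
python3 -c "
from workcell import manip
print(manip.hand_in())"
```

```text
the job is handed in; nothing more can be done
None
```

The job is done and handed in after about 36 s of robot time: the three weights are on their pads, the bar is up at about 1.5 rad, and the coupon lies flat on the stand; no verdict came back from the hand-in.

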